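# Open the blue paint jar in the pot-painting workshop

### The job

The painter needs the blue paint: unscrew the blue cap from its jar (counter-clockwise seen from above) until the threads are free, lift it straight off, and set it down, not drop it, right way up and flat inside the shallow wooden tray. Leave the freshly painted terracotta pot with the yellow and green bands where it stands.

Things in the scene. Friction and masses are not known exactly. Their poses are not given: they have to be found in the camera images.
- cap: Blue ribbed screw cap, 52 mm wide, 30 mm high, 30 g; origin at the centre of its underside, z up. Grip it across at any yaw; 12 mm free below its edge. Coarse thread: turning counter-clockwise from above (+z) it rises 2.5 mm and is free from 60 to 95 degrees past closed (then blocked): one turn of 75 to 80 degrees frees it. Starts 0 to 6 degrees open. Cannot be pulled off before.
- jar: White paint jar with a blue band, 68 mm wide, on a 90 mm round wooden foot fixed to the table: it does not turn. Origin on the table under its centre, z up. Closed, the cap's underside is at 78 mm, its top at 108 mm; jar shoulder 58 to 68 mm, rim 102 mm high. Two like jars with red and yellow caps stay shut; the three swap places, about 130 mm or more apart.
- tray: Shallow open wooden tray, outside 170 mm (x) by 150 mm (y), 18 mm high, walls 5 mm, fixed to the table, empty. Origin at the centre of its underside; its inner floor is 5 mm above it.
- pot: Freshly painted terracotta pot with yellow and green bands, 108 mm high, 75 mm across, loose, 0.3 kg; origin at the centre of its underside. It stands beyond the jars and the tray and must stay where it is.
Mind the look-alikes: they are no part of the job. Several things have the shape of the cap; the one meant has the colours described above.

How it is judged:
On the way, in this order (a step that is already met when the one before it is completed fails the run):
1. the cap has been turned at least 49 degrees from closed while still on the jar (angle between the x axis of cap and the x axis of jar, either way round above 0.85 rad and z of cap in the frame of jar below 0.09 m and horizontal distance between cap and jar below 0.01 m), for 0.05 s.
2. the cap has been lifted clear, its underside above the jar's mouth (z of cap in the frame of jar above 0.108 m), for 0.1 s.
At the end, for the whole second after the job is handed in: The blue cap lies at rest inside the tray, on its floor, right way up and level within 10 degrees (its centre within 60 mm by 50 mm of the tray's centre), released, and the painted pot is within 20 mm of where it stood (x of cap in the frame of tray between -0.06 and 0.06 m and y of cap in the frame of tray between -0.05 and 0.05 m and z of cap in the frame of tray below 0.01 m and angle between cap's own z axis and vertical below 0.17 rad and linear speed of cap below 0.02 m/s and distance of pot from where it was at the start of the episode below 0.02 m); the robot touches nothing.
It fails at once if the cap is dropped: it falls freely faster than 0.6 m/s (about 20 mm of fall) without touching the fingers (linear speed of cap above 0.6 m/s and contact force between the fingers and cap below 0.05 N).
It fails at once if the painted pot is moved more than 20 mm or tipped over (distance of pot from where it was at the start of the episode above 0.02 m or angle between pot's own z axis and vertical above 0.3 rad).
It also fails if it takes over 42 s, if anything falls off the work surface, if the arm or the gripper's body presses on something with over 40 N, if the wrist force passes 120 N, or if a joint passes its speed limit or range.

### The arm

A 6-joint arm with a two-finger parallel gripper is mounted at the origin on the work surface. World frame = base frame: x ahead of the robot, y to its left, z up, the work surface at z = 0. Lengths are in m, angles in rad, forces in N, time in s.
With the tool pointing down it reaches from about 0.375 to 0.9 m from the base axis. Payload 3.1 kg.
Tool frame: the origin (TCP) lies at the centre of the arm's flange, where the gripper is bolted on; the fingertips stand 182 mm ahead of it and the grasp point (between the pads) lies 164 mm ahead of it; z points along the fingers, y is the line along which they close (so a half turn about z gives the same grasp; the last joint's range is limited). The gripper opens to 87 mm and grips with 3 to 60 N. Pads are 19 mm wide; open, the fingers measure 117 mm over their backs; the gripper's body (75 mm by 190 mm) begins 51 mm behind the grasp point.
Start: joints at [-1.401, 0.527, 1.433, -0, 1.181, -0.178], TCP at [0.213, -0.588, 0.405] pointing down, gripper open.
Joint ranges: [-3.08, 3.08], [-0.75, 2.2], [0.22, 2.44], [-1.43, 4.57], [0, 2.65], [-2.85, 2.85]. Speed limits (rad/s): [2.79, 2.79, 3.14, 3.14, 3.14, 3.14].

### API

Orientations are given as a unit quaternion [x, y, z, w].
In Python, from rig import * gives the robot as it stands.
- The arm moves only by the tool move_arm, never from a script. Its argument "commands" is a list that holds one entry, the list of rows, each a list of 6 numbers: the shift along the tool's x, y, z in units of 40 mm (1.0 is 40 mm), then the turn, a rotation vector about the tool's x, y, z in rad. A call has 1 to 12 rows; each row is the pose to reach, as a shift and turn from the pose commanded when the call began, along the tool's axes at that moment; what a row does not reach only later rows make up. A row lasts 1/8 s, in which the tool goes at most 62.5 mm and 10.7 degrees, less where a joint would pass 70% of its speed; a pose out of reach is approached as far as the arm can. A call with a gripper value outside its range is refused whole. "claw" is the closure, from -1 (fully open) to 1 (shut), so that 0 is half open, set as the call begins (left out, the last holds). The fingers move at their own pace and stop on an object; "squeeze" is the grip in N (left out, the last holds). Time passes only in rows, so rows that repeat a pose let the fingers close. It gives the time, the measured TCP pose, the force, the opening and the grip force at its end, in the units of the state.
- get_obs(): the state, without advancing time (a new reading comes with each control period).
- camera(name): name is "scene" or "top" or "wrist"; returns a dict with "pixels" (384x512x3 uint8, blue, green, red), "range_z" (384x512 float32, m along the optical axis (not along the pixel's ray), 0 where there is no reading), "camera_matrix" (3x3 intrinsics, pixels), "extrinsics" (4x4, takes a point from world to camera coordinates). Camera axes: x right, y up, looking along -z (the intrinsics and any distortion apply to the point x, -y, -z); pixel columns grow to the right and rows downward; lengths in m; the calibration is good to about 2 mm. A picture is of the moment at which its call begins.
- hand_in(): hands the job in; it is judged then, once.
The state is a dict: "time": time; "q": joint angles; "joint_velocities": joint speeds; "joint_torque": joint torques, N m; "position": TCP position; "tool_rot": TCP orientation; "ft_force": force on the tool from outside, world axes, zero at the start; "moment": the same for the moment, N m; "grip_width": finger opening in m; "grip_force": force on a finger pad.
Only numpy, scipy, OpenCV 4.12 (cv2) and the standard library are available. Lean on these libraries where they do the work, as an engineer would, in place of code of your own. Each camera call takes 0.05 s, during which the arm holds its last target. There are 200 camera calls.

## Working session

There is one attempt and no reset: what is moved stays moved. The work goes in short steps, Python scripts to look and compute and a tool call to move; the robot and the scene stay as the last step left them, time stands still between calls to the robot, and variables do not carry over. Pictures are saved under pics/ and viewed, at most 10 in all, crops included, and the job is handed in when it is done.

Besides the shell and the picture viewer there is one more tool, called after "Emit:" by a JSON object that holds its "op" and its "data", one argument or row to a line. move_arm: Moves the arm, as the interface text tells. Its arguments: {"type":"object","properties":{"commands":{"type":"array","items":{"type":"array","items":{"type":"array","items":{"type":"number"}}}},"claw":{"type":"number"},"squeeze":{"type":"number"}},"required":["commands"]}

```bash
mkdir -p pics; cat > h.py <<'E'
from rig import *
import numpy as np, cv2
def pts(c):
    K=np.array(c["camera_matrix"]);E=np.array(c["extrinsics"]);d=np.array(c["range_z"])
    v,u=np.mgrid[0:d.shape[0],0:d.shape[1]]
    P=np.stack([(u-K[0,2])/K[0,0]*d,-(v-K[1,2])/K[1,1]*d,-d],-1)
    return (P-E[:3,3])@E[:3,:3]
def ray(c,u,v,z):
    K=np.array(c["camera_matrix"]);E=np.array(c["extrinsics"]);R=E[:3,:3]
    o=-R.T@E[:3,3];r=R.T@np.array([(u-K[0,2])/K[0,0],-(v-K[1,2])/K[1,1],-1])
    return o+r*(z-o[2])/r[2]
E
python3 - <<'E'
from h import *
print({k:np.round(v,3) for k,v in get_obs().items()})
a=[camera(n) for n in("scene","top")]
for n,c in zip(("scene","top"),a):
    print(n,np.round(c["camera_matrix"],1).tolist(),np.round(c["extrinsics"],3).tolist()); np.savez("pics/%s0.npz"%n,**c)
    cv2.imwrite("pics/%s0.png"%n,c["pixels"])
E
```

```text
{'time': np.float64(0.0), 'q': array([-1.401,  0.528,  1.434, -0.   ,  1.181, -0.179]), 'joint_velocities': array([-0.001, -0.001,  0.   , -0.   , -0.001, -0.   ]), 'joint_torque': array([ 1.0000e-03, -4.4004e+01, -1.7659e+01,  6.3000e-02,  5.8000e-02,
       -0.0000e+00]), 'position': array([ 0.213, -0.587,  0.404]), 'tool_rot': array([ 0.985,  0.173,  0.   , -0.001]), 'ft_force': array([-0.05 ,  0.586,  0.115]), 'moment': array([ 0.002, -0.005, -0.065]), 'grip_force': np.float64(0.0), 'grip_width': np.float64(0.087)}
scene [[417.1, 0.0, 250.3], [0.0, 417.1, 194.2], [0.0, 0.0, 1.0]] [[0.789, 0.614, -0.008, -0.476], [-0.339, 0.447, 0.828, 0.118], [0.512, -0.651, 0.561, -1.305], [0.0, 0.0, 0.0, 1.0]]
top [[375.5, 0.0, 250.6], [0.0, 375.5, 187.0], [0.0, 0.0, 1.0]] [[0.026, -1.0, -0.001, -0.003], [0.984, 0.025, 0.174, -0.583], [-0.174, -0.006, 0.985, -0.899], [0.0, 0.0, 0.0, 1.0]]
```

View pics/scene0.png

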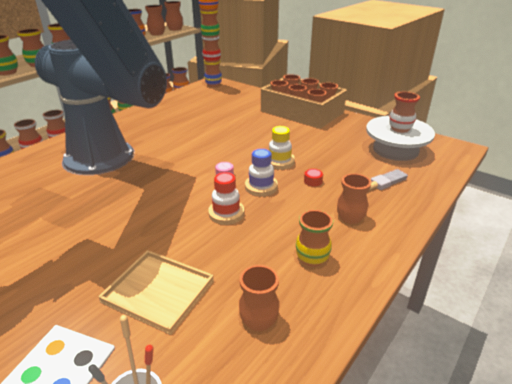

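View pics/top0.png

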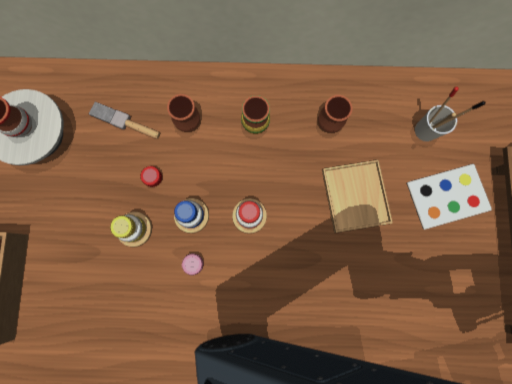

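The scene view shows the blue cap on its jar at (262,158), with the yellow jar at (280,135) and the red jar at (225,185). A loose red cap is at (314,177) and a pink cap is half hidden at (225,168). In the top view:
- **Blue cap:** (187,212)
- **Look-alikes:** red jar (249,213), yellow jar (122,227), loose red cap (150,176), pink cap (192,264), blue dab on the palette (446,185)
- **Tray:** (357,196)
- **Banded pot:** (256,112)

I choose the blue cap at top (187,212).

```bash
python3 - <<'E'
from h import *
S=dict(np.load("pics/scene0.npz"));T=dict(np.load("pics/top0.npz"))
def hsv(c,lo,hi,box):
    m=cv2.inRange(cv2.cvtColor(c["pixels"],cv2.COLOR_BGR2HSV),lo,hi);k=np.zeros_like(m);x0,y0,x1,y1=box;k[y0:y1,x0:x1]=255
    return (m&k)>0
for n,c,b in(("scene",S,(235,140,290,195)),("top",T,(165,190,215,235))):
    P=pts(c);m=hsv(c,(105,100,50),(130,255,255),b);q=P[m];zt=np.percentile(q[:,2],97)
    t=q[abs(q[:,2]-zt)<.004]; print(n,m.sum(),"ztop",zt,"top centre",(t.min(0)+t.max(0))/2,t.mean(0),np.ptp(t,axis=0))
    # two-view: top-face centroid pixel
    mm=m&(abs(P[...,2]-zt)<.005);v,u=np.nonzero(mm);e=cv2.fitEllipse(cv2.convexHull(np.c_[u,v].astype(np.int32)));print(" ell",e,"at .108:",ray(c,*e[0],.108))
    c["e"]=e[0]
# triangulate the two rays
a=[ray(c,*c["e"],0) for c in(S,T)];b=[ray(c,*c["e"],.2) for c in(S,T)];d=[b[i]-a[i] for i in(0,1)]
s=np.linalg.lstsq(np.c_[d[0],-d[1]],a[1]-a[0],rcond=None)[0];print("tri",a[0]+s[0]*d[0],a[1]+s[1]*d[1])
# tray
for n,c,b in(("top",T,(310,150,405,240)),("scene",S,(95,245,220,335))):
    P=pts(c);x0,y0,x1,y1=b;h=cv2.cvtColor(c["pixels"],cv2.COLOR_BGR2HSV);q=P[y0:y1,x0:x1].reshape(-1,3);w=q[(q[:,2]>.012)&(q[:,2]<.024)]
    r=cv2.minAreaRect((w[:,:2]*1000).astype(np.float32));print(n,"tray",r,"rim z",np.median(w[:,2]))
    r0=np.array(r[0])/1000;f=q[np.hypot(*(q[:,:2]-r0).T)<.04];print(" floor z",np.median(f[:,2]))
# others: everything tall in the top view
P=pts(T);m=((P[...,2]>.015)&(P[...,2]<.35)).astype(np.uint8);nn,l,st,ce=cv2.connectedComponentsWithStats(m)
for i in range(1,nn):
    if st[i,4]>60:
        q=P[l==i];t=q[q[:,2]>q[:,2].max()-.01];print(np.round(ce[i]),"zmax %.3f"%q[:,2].max(),"top",np.round((t.min(0)+t.max(0))[:2]/2,3),np.round(np.ptp(q,axis=0),3))
cv2.imwrite("pics/crop0.png",cv2.resize(S["pixels"][110:230,190:340],None,fx=4,fy=4,interpolation=cv2.INTER_CUBIC))
E
```

```text
scene 68 ztop 0.10885484905438467 top centre [0.51262657 0.16596375 0.10762542] [0.51641646 0.15835861 0.10697768] [0.04607298 0.04746215 0.00518117]
 ell ((261.0318603515625, 153.7753143310547), (8.669332504272461, 18.25533103942871), 89.56001281738281) at .108: [0.51396663 0.16152137 0.108     ]
top 220 ztop 0.11240268079695509 top centre [0.51195416 0.16365005 0.11138361] [0.51229659 0.16372536 0.11016574] [0.04735579 0.04702417 0.00581256]
 ell ((184.8103485107422, 211.01918029785156), (20.317176818847656, 20.916730880737305), 56.50018310546875) at .108: [0.51188324 0.16442515 0.108     ]
tri [0.5117777  0.16448345 0.1059948 ] [0.51208837 0.16477042 0.10607958]
top tray ((576.0867919921875, -265.628662109375), (170.15557861328125, 151.11524963378906), 10.80709171295166) rim z 0.0186661110229207
 floor z 0.006487786607060122
scene tray ((574.1302490234375, -264.15789794921875), (171.81002807617188, 153.04884338378906), 10.921655654907227) rim z 0.015684189365091968
 floor z 0.003653459710273718
[441. 119.] zmax 0.203 top [ 0.763 -0.465] [0.074 0.082 0.188]
[ 28. 126.] zmax 0.185 top [0.725 0.575] [0.2   0.161 0.126]
[183. 112.] zmax 0.114 top [0.77 0.19] [0.07  0.073 0.092]
[255. 114.] zmax 0.115 top [0.771 0.005] [0.072 0.074 0.096]
[335. 113.] zmax 0.114 top [ 0.778 -0.198] [0.07  0.07  0.094]
[118. 118.] zmax 0.027 top [0.769 0.361] [0.095 0.192 0.012]
[507. 179.] zmax 0.076 top [ 0.612 -0.636] [0.247 0.027 0.061]
[357. 195.] zmax 0.024 top [ 0.575 -0.266] [0.191 0.177 0.009]
[150. 175.] zmax 0.036 top [0.612 0.276] [0.05  0.053 0.021]
[190. 215.] zmax 0.114 top [0.513 0.165] [0.086 0.086 0.099]
[249. 215.] zmax 0.114 top [0.515 0.015] [0.088 0.088 0.099]
[131. 228.] zmax 0.114 top [0.474 0.311] [0.088 0.081 0.099]
[  9. 280.] zmax 0.094 top [0.389 0.596] [0.26  0.04  0.079]
[192. 264.] zmax 0.035 top [0.389 0.153] [0.052 0.05  0.02 ]
[225. 350.] zmax 0.350 top [0.246 0.01 ] [0.082 0.158 0.123]
```

View pics/crop0.png

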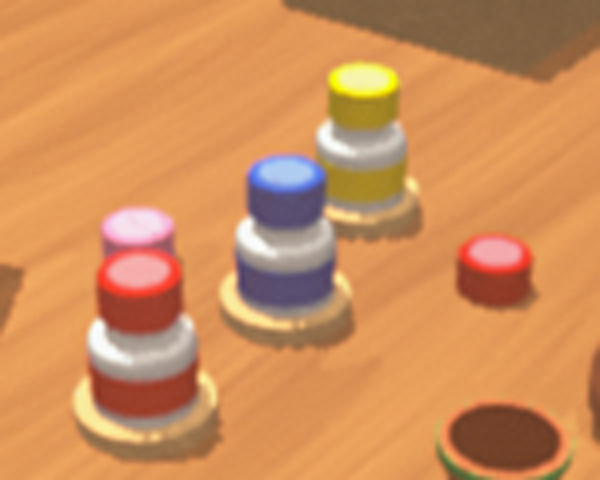

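The crop shows the blue cap at crop (287,190), on the jar with the blue band. Its top is at (0.512, 0.1645, 0.107) from two views, against 0.108 in the text. The tray centre is at (0.575, −0.265), yaw about 11°, with its rim at 0.017.

Moving to a hover above the cap.

Emit:
{"op": "move_arm", "data": {
  "commands": [
    [[9.35,-6.93,0,0,0,0],[9.35,-6.93,0,0,0,0],[9.35,-6.93,0,0,0,0],[9.35,-6.93,0,0,0,0],[9.35,-6.93,0,0,0,0],[9.35,-6.93,0,0,0,0],[9.35,-6.93,0,0,0,0],[9.35,-6.93,0,0,0,0],[13.44,-15.13,1.1,0,0,0],[13.44,-15.13,1.1,0,0,0],[13.44,-15.13,1.1,0,0,0],[13.44,-15.13,1.1,0,0,0]]
  ],
  "claw": -1,
  "squeeze": 20
}}

```text
time: 1.6
position: [0.4985, 0.049, 0.3746]
tool_rot: [0.985, 0.173, -0.0, 0.0]
ft_force: [1.3, 0.4, 0.9]
grip_width: 0.0867
grip_force: 0.0
```

Emit:
{"op": "move_arm", "data": {
  "commands": [
    [[0,0,0,0,0,0],[0,0,0,0,0,0]]
  ]
}}

```text
time: 1.85
position: [0.4986, 0.0472, 0.3748]
tool_rot: [0.985, 0.174, -0.0, 0.0]
ft_force: [0.1, -0.4, -0.1]
grip_width: 0.0866
grip_force: 0.0
```

Emit:
{"op": "move_arm", "data": {
  "commands": [
    [[1.315,-2.64,0.375,0,0,0],[1.315,-2.64,0.375,0,0,0],[1.315,-2.64,0.375,0,0,0],[1.315,-2.64,0.375,0,0,0]]
  ]
}}

```text
time: 2.35
position: [0.5124, 0.1627, 0.3599]
tool_rot: [0.985, 0.172, -0.0, 0.0]
ft_force: [-0.4, -0.8, 0.2]
grip_width: 0.0869
grip_force: 0.0
```

```bash
python3 - <<'E'
from h import *
c=camera("wrist");np.savez("pics/w1.npz",**c);cv2.imwrite("pics/w1.png",c["pixels"])
o=get_obs();print(np.round(o["position"],4),np.round(o["q"],3))
P=pts(c);h=cv2.cvtColor(c["pixels"],cv2.COLOR_BGR2HSV);m=cv2.inRange(h,(105,80,50),(130,255,255))>0
q=P[m];print(m.sum(),np.percentile(q[:,2],[5,50,95]))
mm=m&(abs(P[...,2]-.108)<.006);v,u=np.nonzero(mm);hull=cv2.convexHull(np.c_[u,v].astype(np.int32));print(cv2.minEnclosingCircle(hull),ray(c,*cv2.minEnclosingCircle(hull)[0],.108),len(u))
e=cv2.fitEllipse(hull);print(e,ray(c,*e[0],.108)); print("cam",np.round(np.linalg.inv(c["extrinsics"])[:3,3],3))
E
```

```text
[0.5124 0.1624 0.36  ] [ 9.900e-02  4.710e-01  1.699e+00 -1.000e-03  9.720e-01  1.325e+00]
2346 [0.0423687  0.10567949 0.10714195]
((253.0, 205.5), 34.44207763671875) [0.51244782 0.16608577 0.108     ] 1796
((253.06210327148438, 205.0574188232422), (64.86911010742188, 68.5074462890625), 92.26386260986328) [0.51278743 0.16615837 0.108     ]
cam [0.585 0.188 0.338]
```

View pics/w1.png

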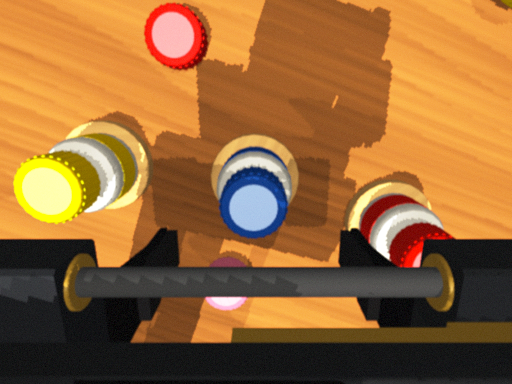

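The wrist view shows the blue cap at (253,205), between the open fingers. The ray to its top gives (0.5125, 0.166), which agrees with the other views. Descending.

Emit:
{"op": "move_arm", "data": {
  "commands": [
    [[0.02,-0.05,1.0,0,0,0],[0.02,-0.05,1.8,0,0,0],[0.02,-0.05,2.4,0,0,0],[0.02,-0.05,2.575,0,0,0],[0.02,-0.05,2.575,0,0,0],[0.02,-0.05,2.575,0,0,0]]
  ]
}}

```text
time: 3.15
position: [0.5127, 0.166, 0.258]
tool_rot: [0.985, 0.173, 0.001, 0.0]
ft_force: [-0.1, 0.8, 0.4]
grip_width: 0.087
grip_force: 0.0
```

Emit:
{"op": "move_arm", "data": {
  "commands": [
    [[0,0,0,0,0,0],[0,0,0,0,0,0],[0,0,0,0,0,0],[0,0,0,0,0,0],[0,0,0,0,0,0],[0,0,0,0,0,0]]
  ],
  "claw": 1,
  "squeeze": 20
}}

```text
time: 3.9
position: [0.5122, 0.1665, 0.257]
tool_rot: [0.985, 0.173, -0.0, -0.0]
ft_force: [0.3, 0.7, 0.6]
grip_width: 0.0517
grip_force: 20.0
```

Emit:
{"op": "move_arm", "data": {
  "commands": [
    [[0,0,-0.005,0,0,-0.12],[0,0,-0.011,0,0,-0.24],[0,0,-0.017,0,0,-0.37],[0,0,-0.023,0,0,-0.5],[0,0,-0.029,0,0,-0.63],[0,0,-0.035,0,0,-0.76],[0,0,-0.041,0,0,-0.89],[0,0,-0.047,0,0,-1.02],[0,0,-0.053,0,0,-1.15],[0,0,-0.058,0,0,-1.26],[0,0,-0.0625,0,0,-1.36],[0,0,-0.0625,0,0,-1.36]]
  ]
}}

```text
time: 5.4
position: [0.511, 0.1672, 0.259]
tool_rot: [0.658, 0.753, -0.001, -0.002]
ft_force: [-2.6, 6.1, -0.9]
grip_width: 0.052
grip_force: 20.0
```

Emit:
{"op": "move_arm", "data": {
  "commands": [
    [[0,0,0,0,0,0],[0,0,0,0,0,0]]
  ]
}}

```text
time: 5.65
position: [0.511, 0.1672, 0.259]
tool_rot: [0.658, 0.753, -0.001, -0.002]
ft_force: [-2.5, 5.0, -0.1]
grip_width: 0.0519
grip_force: 20.0
```

```bash
python3 - <<'E'
from h import *
o=get_obs();print({k:np.round(v,3) for k,v in o.items()})
E
```

```text
{'time': np.float64(5.65), 'q': array([ 0.108,  0.632,  1.772,  0.003,  0.742, -0.028]), 'joint_velocities': array([ 0.001, -0.   ,  0.002,  0.002,  0.001, -0.001]), 'joint_torque': array([-2.9020e+00, -4.1235e+01, -1.1343e+01, -9.8400e-01, -5.7200e-01,
       -3.3000e-02]), 'position': array([0.511, 0.167, 0.259]), 'tool_rot': array([ 0.658,  0.753, -0.001, -0.002]), 'ft_force': array([-2.485,  4.99 , -0.064]), 'moment': array([ 0.774,  0.338, -0.033]), 'grip_force': np.float64(20.0), 'grip_width': np.float64(0.052)}
```

The tool turned 77.7° with almost no torque left. I'll lift gently first and check the pull.

Emit:
{"op": "move_arm", "data": {
  "commands": [
    [[0,0,-0.05,0,0,0],[0,0,-0.1,0,0,0],[0,0,-0.15,0,0,0],[0,0,-0.15,0,0,0]]
  ]
}}

```text
time: 6.15
position: [0.5108, 0.167, 0.2648]
tool_rot: [0.658, 0.753, -0.001, -0.002]
ft_force: [-3.1, 4.2, -0.9]
grip_width: 0.052
grip_force: 20.0
```

There is no pull, so the cap is free. Lifting straight up.

Emit:
{"op": "move_arm", "data": {
  "commands": [
    [[0,0,-0.4,0,0,0],[0,0,-0.8,0,0,0],[0,0,-1.2,0,0,0],[0,0,-1.6,0,0,0],[0,0,-2.0,0,0,0],[0,0,-2.4,0,0,0],[0,0,-2.4,0,0,0],[0,0,-2.4,0,0,0]]
  ]
}}

```text
time: 7.15
position: [0.5119, 0.1663, 0.3615]
tool_rot: [0.657, 0.754, -0.0, -0.0]
ft_force: [0.1, 0.2, -0.3]
grip_width: 0.0516
grip_force: 20.0
```

```bash
python3 - <<'E'
from h import *
o=get_obs();p=o["position"];print(np.round(p,4),np.round(o["tool_rot"],4),np.round(o["ft_force"],2),o["grip_width"])
from scipy.spatial.transform import Rotation as R
r=R.from_quat(o["tool_rot"]);t=np.array([.575,-.265,.36]);print("to tray, units",r.inv().apply(t-p)/.04)
for n in("wrist","scene"):
    c=camera(n);cv2.imwrite("pics/%s2.png"%n,c["pixels"]);P=pts(c)
    m=cv2.inRange(cv2.cvtColor(c["pixels"],cv2.COLOR_BGR2HSV),(105,80,50),(130,255,255))>0;m&=(np.linalg.norm(P[...,:2]-p[:2],axis=-1)<.045)&(P[...,2]>.13)
    q=P[m];print(n,m.sum(),np.percentile(q[:,2],[1,5,50,95,99]) if m.sum() else "")
a=np.hstack([cv2.imread("pics/wrist2.png")[:,56:456],cv2.imread("pics/scene2.png")[:,100:500]]);cv2.imwrite("pics/v2.png",a)
E
```

```text
[0.5119 0.1663 0.3615] [ 6.571e-01  7.538e-01 -1.000e-04 -0.000e+00] [ 0.05  0.16 -0.34] 0.05155928848158031
to tray, units [-10.89789503   0.09085903   0.0376755 ]
wrist 5177 [0.18320999 0.1873215  0.20985833 0.21141136 0.25965749]
scene 198 [0.18713888 0.18874069 0.20263217 0.21153934 0.21184091]
```

View pics/v2.png

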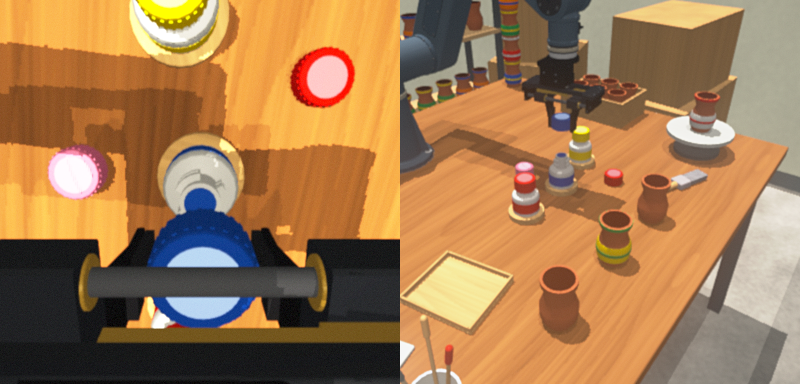

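The left half (wrist view) shows the cap level between the fingers at (203,265) and the jar open below it. The right half (scene view) shows the cap lifted at (562,121), with the banded pot untouched at (614,240). The cap's underside is about 0.180 below the TCP and the fingertips reach 2 mm below that. Moving over the tray.

Emit:
{"op": "move_arm", "data": {
  "commands": [
    [[-0.7,0.01,0,0,0,0],[-1.8,0.02,0,0,0,0],[-2.9,0.03,0,0,0,0],[-4.0,0.04,0,0,0,0],[-5.1,0.05,0,0,0,0],[-6.2,0.06,0,0,0,0],[-7.3,0.07,0,0,0,0],[-8.4,0.08,0,0,0,0],[-9.5,0.09,0,0,0,0],[-10.4,0.09,0,0,0,0],[-10.9,0.09,0,0,0,0],[-10.9,0.09,0,0,0,0]]
  ]
}}

```text
time: 8.75
position: [0.5752, -0.2658, 0.3607]
tool_rot: [0.658, 0.753, 0.0, -0.001]
ft_force: [-0.3, -0.2, 0.3]
grip_width: 0.0514
grip_force: 20.0
```

Emit:
{"op": "move_arm", "data": {
  "commands": [
    [[0,0,0.8,0,0,0],[0,0,1.6,0,0,0],[0,0,2.4,0,0,0],[0,0,3.0,0,0,0],[0,0,3.4,0,0,0],[0,0,3.6,0,0,0],[0,0,3.75,0,0,0],[0,0,3.75,0,0,0],[0,0,3.75,0,0,0]]
  ]
}}

```text
time: 9.88
position: [0.5755, -0.2652, 0.2122]
tool_rot: [0.657, 0.754, 0.0, 0.001]
ft_force: [0.2, 0.0, 1.0]
grip_width: 0.0517
grip_force: 20.0
```

```bash
python3 - <<'E'
from h import *
o=get_obs();p=o["position"];print(np.round(p,4),np.round(o["tool_rot"],4),np.round(o["ft_force"],2),o["grip_width"])
for n in("scene","wrist","top"):
    c=camera(n);P=pts(c);h=cv2.cvtColor(c["pixels"],cv2.COLOR_BGR2HSV)
    m=cv2.inRange(h,(105,80,50),(130,255,255))>0;m&=(np.linalg.norm(P[...,:2]-p[:2],axis=-1)<.04)&(P[...,2]<.08)
    q=P[m];print(n,m.sum(),np.percentile(q[:,2],[2,50,90]) if m.sum() else "")
    f=P[(np.linalg.norm(P[...,:2]-np.array([.575,-.265]),axis=-1)<.06)&(P[...,2]<.012)];print(" floor",len(f),np.median(f[:,2]) if len(f) else "")
E
```

```text
[ 0.5755 -0.2652  0.2122] [6.571e-01 7.538e-01 1.000e-04 7.000e-04] [0.17 0.02 0.98] 0.051698897854925076
scene 251 [0.0389412  0.05804897 0.06222475]
 floor 1434 0.0036207202982472698
wrist 5152 [0.03588546 0.0605643  0.06177363]
 floor 15924 0.0030766475573452325
top 0 
 floor 0
```

Emit:
{"op": "move_arm", "data": {
  "commands": [
    [[0,0,0.2,0,0,0],[0,0,0.4,0,0,0],[0,0,0.5,0,0,0],[0,0,0.58,0,0,0],[0,0,0.62,0,0,0],[0,0,0.62,0,0,0],[0,0,0.62,0,0,0]]
  ]
}}

```text
time: 10.9
position: [0.5751, -0.2649, 0.1877]
tool_rot: [0.657, 0.754, -0.0, -0.0]
ft_force: [-1.5, 1.5, 5.3]
grip_width: 0.0515
grip_force: 24.0
```

There is 5 N of contact with the floor. Releasing a little, then fully, then rising.

Emit:
{"op": "move_arm", "data": {
  "commands": [
    [[0,0,0,0,0,0],[0,0,0,0,0,0],[0,0,0,0,0,0],[0,0,0,0,0,0]]
  ],
  "claw": -0.7
}}

```text
time: 11.4
position: [0.5767, -0.2655, 0.1878]
tool_rot: [0.657, 0.754, 0.001, 0.003]
ft_force: [3.8, 1.4, 5.9]
grip_width: 0.0734
grip_force: 2.8
```

Emit:
{"op": "move_arm", "data": {
  "commands": [
    [[0,0,-0.2,0,0,0],[0,0,-0.5,0,0,0],[0,0,-1.0,0,0,0],[0,0,-1.8,0,0,0],[0,0,-2.8,0,0,0],[0,0,-3.8,0,0,0],[0,0,-4.0,0,0,0],[0,0,-4.0,0,0,0]]
  ]
}}

```text
time: 12.4
position: [0.575, -0.2648, 0.3475]
tool_rot: [0.657, 0.754, 0.0, 0.0]
ft_force: [-1.0, -0.8, -0.4]
grip_width: 0.0742
grip_force: 0.0
```

```bash
python3 - <<'E'
from h import *
o=get_obs();p=o["position"];print(np.round(p,4),np.round(o["ft_force"],2),o["grip_width"])
W=camera("wrist");S=camera("scene")
for n,c in(("w",W),("s",S)):
    P=pts(c);h=cv2.cvtColor(c["pixels"],cv2.COLOR_BGR2HSV);m=cv2.inRange(h,(105,80,50),(130,255,255))>0
    m&=(np.linalg.norm(P[...,:2]-np.array([.575,-.265]),axis=-1)<.07)&(P[...,2]<.06);q=P[m];t=q[q[:,2]>.028];print(n,m.sum(),np.percentile(q[:,2],[2,98]),(t.min(0)+t.max(0))/2)
    A=np.c_[t[:,:2],np.ones(len(t))];k=t[:,2]>np.median(t[:,2])-.003;print(" tilt",np.linalg.lstsq(A[k],t[k,2],rcond=None)[0][:2])
    P0=None
cv2.imwrite("pics/v3.png",np.hstack([W["pixels"][:,56:456],S["pixels"][:,60:460]]))
S0=dict(np.load("pics/scene0.npz"))
print("pot diff",cv2.absdiff(S0["pixels"],S["pixels"])[205:270,290:335].mean())
E
```

```text
[ 0.575  -0.2648  0.3475] [-1.   -0.79 -0.44] 0.07419620185755339
w 1800 [0.01479437 0.0347563 ] [ 0.57617872 -0.26676441  0.03205689]
 tilt [-0.00013483 -0.01475232]
s 79 [0.03139923 0.03540987] [ 0.58018235 -0.26770903  0.0331993 ]
 tilt [0.00450429 0.00566065]
pot diff 5.5332193732193735
```

View pics/v3.png

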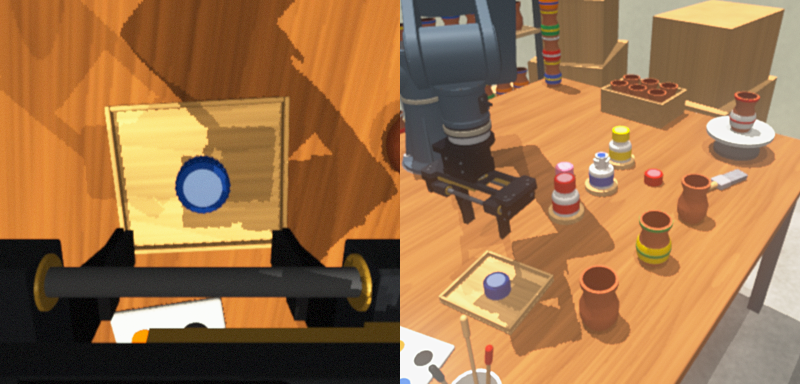

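The wrist view (left) shows the cap lying flat at (203,185), near the tray's centre. In the scene view (right) it sits at (497,286), with the banded pot unmoved at (654,240) and the gripper clear. Handing in.

```bash
python3 -c "
from rig import *
print(hand_in())"
```

```text
the job is handed in; nothing more can be done
None
```

The blue cap was unscrewed, lifted straight off and set flat near the centre of the tray; the painted pot was not touched, and the job is handed in (no verdict was returned).

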